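# Clamp the denture flask in the bench press

## Task

Take the closed aluminium flask from the green mat, set it on the press's tray and push it in under the pressure plate until it is fully home against the back stop. Then turn the T-handle clockwise until the rising resistance shows that the flask is firmly clamped, without overtightening, and let go. Leave everything else on the bench where it is.

Things in the scene. Friction and masses are not known exactly. Their poses are not given: they have to be found in the camera images.
- flask: Closed denture flask: silver aluminium block with black parting line, brass clips and a blue dot on top, 100 mm long (own x), 60 mm wide (own y), 46 mm high, 0.45 to 0.75 kg. Origin: centre of underside. It starts on the green bench mat (4 mm thick). Either end may go into the press first.
- press: Flask press, fixed. Origin: on the table under the screw axis; z up, its open front with the tray towards own -x. Grey base, top 20 mm high, 100 mm wide. On it two brass rails, 14 mm high, 66 mm apart, from x -50 to +40 mm, flaring open from x -50 to -95 mm. A flask fully home has its centre at x -14, y 0 mm. Columns 18 mm thick at x 0, y +-62 mm.
- press_tray (a point): Middle of the front of the tray, on its flat top 20 mm above the table, 128 mm in front of the screw axis (tray front edge: 185 mm). A good place to set the flask down, its length along the press's x, before pushing it in from its front end: further in there is no room for a gripper above it.
- press_stop (a point): Middle of the front face of the brass back stop, 36 mm behind the screw axis, 33 mm above the table. The flask's end face touches it when fully home.
- press_bar (a point): Middle of the top of the press's green crossbar, 152 mm above the table, on the screw axis. The bar is 24 mm high, 28 mm deep (press x +-14 mm) and 156 mm wide.
- platen: Round steel pressure plate, 44 mm across, at the screw's lower end; does not turn. Origin: centre of underside. It starts 2 to 6 mm above the top of a flask on the tray (66 mm above the table). It is spring-backed, 55 N per mm: once it bears on the flask, each further rad of the handle adds 110 to 140 N of clamp force.
- thandle: T-handle of the screw: flat-sided steel bar 90 mm long (own x), 12 mm thick (own y), 14 mm high, red 18 mm ball at each end. Origin: middle of the bar, on the screw axis, 205 to 212 mm above the table at the start. It starts within 0.55 rad of the press's y direction. Turns about own z; clockwise from above lowers it and the plate, 2.55 mm per rad. 1.5 to 3 rad to clamp: may need regrasping.
- screw_top (a point): Where the screw meets the bar's lower face; shaft below 10 mm thick, with a 16 mm dark collar. Turning free takes 0.20 N m; each newton of clamp force adds 0.0025 N m. Firm: 0.36 N m while turning; 0.45 is too tight. With the hand held still, friction carries part of it: then a firm clamp reads about 0.16 N m more than it read held still before contact. The screw holds by itself.
- model_a: Bystander: white plaster dental model on a 56 x 62 mm base, 28 mm high, on the mat; origin centre of underside.
- model_b: Bystander: tan plaster dental model on a 56 x 62 mm base, 28 mm high; origin centre of underside.
- wax_knife: Bystander: red-handled wax spatula 160 mm long, lying on the mat; origin centre of underside.
- monomer: Bystander: pink bottle 44 mm across, 100 mm high; origin centre of underside.
- jar: Bystander: clear jar with blue cap, 56 mm across, 55 mm high; origin centre of underside.
- bur_box: Bystander: open clear box 90 x 90 mm, 60 mm high; origin centre of underside.
- spare_half: Bystander: lone brass flask half, 100 x 60 mm, 22 mm high, not needed; origin centre of underside.
There are look-alikes about, which are no part of the job. Leave any orange look-alike of the flask alone.

How it is judged:
By the outcome, as a careful person would: the job done as asked, in the order asked, and still so for the second after the job is handed in, with the robot touching nothing.
It also fails if it takes over 72 s, if anything falls off the work surface, if the arm or the gripper's body presses on something with over 40 N, if the wrist force passes 120 N, or if a joint passes its speed limit or range.

## Robot

A 7-joint arm with a two-finger parallel gripper is mounted at the origin on the work surface. World frame = base frame: x ahead of the robot, y to its left, z up, the work surface at z = 0. Lengths are in m, angles in rad, forces in N, time in s.
With the tool pointing down it reaches from about 0.4 to 0.85 m from the base axis. Payload 10.4 kg.
Tool frame: the origin (TCP) lies on the centre line of the jaws, within the pads' length; the fingertips stand 14 mm ahead of it and the grasp point (between the pads) lies 5 mm behind it (tip_reach is the z of the fingertips in the tool frame, in m); z points along the fingers, x is the direction in which the jaws open and shut, and the axes are right-handed (so a half turn about z gives the same grasp; the last joint's range is limited). The gripper opens to 87 mm and grips with 3 to 60 N. Pads are 19 mm wide; open, the fingers measure 117 mm over their backs; the gripper's body (75 mm by 190 mm) begins 51 mm behind the grasp point.
Start: joints at [1.091, 0.332, -0.065, 1.46, 0.022, 1.35, -0.088], TCP at [0.276, -0.561, 0.237] pointing down, gripper open.
Joint ranges: [-2.6, 2.6], [-0.5, 2.12], [-1.47, 1.34], [0.16, 2.42], [-1.27, 4.41], [0.06, 2.06], [-2.6, 2.6]. Speed limits (rad/s): [2.22, 2.22, 2.79, 2.79, 3.14, 3.14, 3.14].

## Interface

Orientations are given as a unit quaternion [x, y, z, w].
In Python, from bench import * gives the robot as it stands.
- The arm moves only by the tool carry_out, never from a script. Its argument "rows" is a list of rows, each a list of 5 numbers: the closure, from -1 (fully open) to 1 (shut), so that 0 is half open, then the shift along the tool's x, y, z in units of 30 mm (1.0 is 30 mm), then the turn about the tool's z in units of 5 degrees (1.0 is 5 degrees). In form: [[jaw, x, y, z, turn], ...]. A call has 1 to 20 rows; each row shifts and turns the pose as measured when the row begins, along the tool's axes as they then stand; what a row does not reach is not made up. A row lasts 1/12 s, in which the tool goes at most 41.7 mm and 7.16 degrees, less where a joint would pass 70% of its speed; a pose out of reach is approached as far as the arm can. A call is refused whole if a number of a shift passes 1 or a number of a turn 1, either way. A call with a gripper value outside its range is refused whole. The fingers move at their own pace and stop on an object; "force" is the grip in N (left out, the last holds). Time passes only in rows, so rows that do not move let the fingers close. It gives the time, the measured TCP pose, the force and the opening at its end, in the units of the state.
- read_state(): the state, without advancing time (a new reading comes with each control period).
- camera(name): name is "side" or "top"; returns the picture (420x560x3 uint8, blue, green, red); there is no depth.
- camera_info(name): a dict with "fx", "fy", "cx", "cy" (pixels), "dist_coeffs" ([k1, k2, p1, p2, k3] as OpenCV has them; the pictures are not rectified), "extrinsics" (4x4, takes a point from camera to world coordinates). Camera axes: x right, y down, z forward; pixel columns grow to the right and rows downward; lengths in m; the calibration is good to about 2 mm. A picture is of the moment at which its call begins. camera_info takes no time and is no camera call.
- close_job(): hands the job in, once; it reports no verdict.
Trained networks look in the newest picture that a camera, given by its name, has taken for a name from the list of things; names that differ only in an ending like _2 or _b are one class to them, and where a whole thing is asked for, a point or a joint stands for the part that bears it (a point fixed in the world has none). Each returns a list of dicts, best first, with "conf" (0 to 1); they miss things now and then, are a little off and sometimes report something else, mostly with a low value. They report only what shows in the picture. A call takes as long as a camera call. They do not tell look-alikes from the thing itself.
- recognise(query, camera): "box" ([centre column, centre row, width, height] in pixels, round what is visible of it).
- silhouettes(query, camera): "mask" (420x560 bool, what is visible of it) and "box" ([centre column, centre row, width, height] in pixels, round what is visible of it).
- pinpoint(query, camera): "xy" ([column, row] in pixels: a listed point, or the origin of a listed thing).
The state is a dict: "time": time; "joint_positions": joint angles; "joint_vel": joint speeds; "joint_torque": joint torques, N m; "ee_pos": TCP position; "eef_rot": TCP orientation; "ft_force": force on the tool from outside, world axes, zero at the start; "torque": the same for the moment, N m; "width": finger opening in m.
Only numpy, scipy, OpenCV 4.12 (cv2) and the standard library are available. Lean on these libraries where they do the work, as an engineer would, in place of code of your own. Each camera call takes 0.05 s, during which the arm holds its last target. There are 200 camera calls.

## Working session

There is one attempt and no reset: what is moved stays moved. The work goes in short steps, Python scripts to look and compute and a tool call to move; the robot and the scene stay as the last step left them, time stands still between calls to the robot, and variables do not carry over. Pictures are saved under pics/ and viewed, about 8 in all and at most 12, crops included, and the job is handed in when it is done.

Besides the shell and the picture viewer there is one more tool, called after "Request:" as name(argument=value, ...) on one line, values as JSON. carry_out: Moves the arm, as the interface text tells. Its arguments: {"type":"object","properties":{"rows":{"type":"array","items":{"type":"array","items":{"type":"number"}}},"force":{"type":"number"}},"required":["rows"]}

```bash
ls; mkdir -p pics; python3 - <<'E'
from bench import *
import cv2, numpy as np
s=read_state(); print({k:np.round(v,3) for k,v in s.items()})
for c in ("side","top"):
    im=camera(c); cv2.imwrite(f"pics/{c}0.png",im)
    i=camera_info(c); print(c,i["fx"],i["fy"],i["cx"],i["cy"],i["dist_coeffs"]); print(np.round(i["extrinsics"],4))
E
```

```text
pics
{'time': np.float64(0.0), 'joint_positions': array([ 1.091,  0.333, -0.065,  1.461,  0.022,  1.35 , -0.089]), 'joint_vel': array([-0.001, -0.   , -0.   , -0.001,  0.001,  0.   , -0.003]), 'joint_torque': array([-1.0000e-03, -6.2325e+01,  2.4000e-02, -3.8990e+01, -6.1000e-02,
        4.0000e-02,  0.0000e+00]), 'ee_pos': array([ 0.275, -0.561,  0.236]), 'eef_rot': array([ 0.849, -0.529, -0.001, -0.   ]), 'ft_force': array([-0.569, -0.374, -0.544]), 'torque': array([ 0.071,  0.049, -0.026]), 'width': np.float64(0.087)}
side 496.79486530758595 496.79486530758595 287.79577176278326 207.3470449036978 [-0.00951771  0.          0.          0.          0.        ]
[[ 0.9902 -0.0986  0.0984  0.3533]
 [-0.1372 -0.5648  0.8138 -1.0493]
 [-0.0247 -0.8193 -0.5728  0.8991]
 [ 0.      0.      0.      1.    ]]
top 399.35152120849875 399.35152120849875 277.95191617621737 204.9304231651816 [-0.07228837  0.          0.          0.          0.        ]
[[-0.0248 -0.9922  0.1223  0.3587]
 [-0.9997  0.0246 -0.003   0.0437]
 [-0.     -0.1223 -0.9925  1.2221]
 [ 0.      0.      0.      1.    ]]
```

View pics/side0.png

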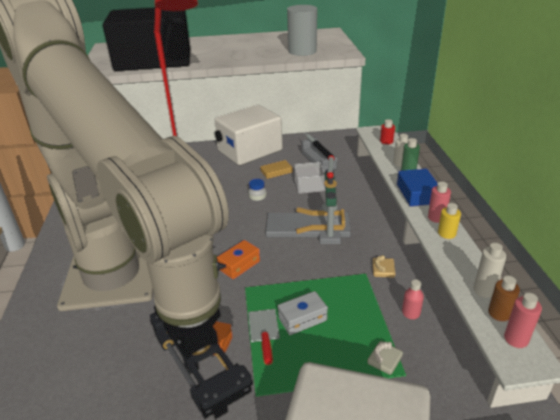

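View pics/top0.png

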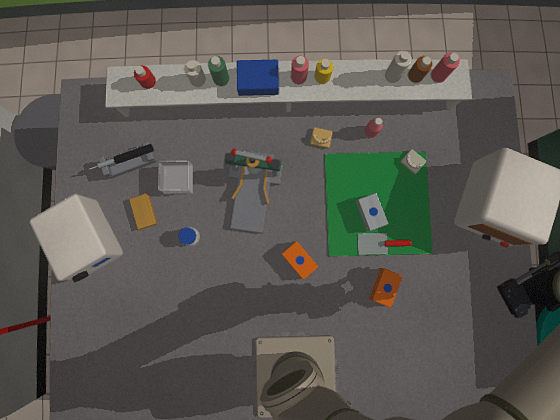

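```bash
cat > h.py <<'E'
from bench import *
import cv2, numpy as np
def ray(c,uv):
    i=camera_info(c); K=np.array([[i["fx"],0,i["cx"]],[0,i["fy"],i["cy"]],[0,0,1.]])
    p=cv2.undistortPoints(np.array([[uv]],float),K,np.array(i["dist_coeffs"]))[0,0]
    E=np.array(i["extrinsics"]); return E[:3,3],E[:3,:3]@np.array([p[0],p[1],1.])
def onz(c,uv,z):
    o,d=ray(c,uv); return o+d*(z-o[2])/d[2]
def tri(a,b):
    (o,d),(q,e)=ray("side",a),ray("top",b)
    M=np.c_[d,-e]; t=np.linalg.lstsq(M,q-o,rcond=None)[0]
    P,Q=o+d*t[0],q+e*t[1]; return (P+Q)/2,np.linalg.norm(P-Q)
def proj(c,P):
    i=camera_info(c); K=np.array([[i["fx"],0,i["cx"]],[0,i["fy"],i["cy"]],[0,0,1.]]); E=np.linalg.inv(np.array(i["extrinsics"]))
    return cv2.projectPoints(np.atleast_2d(np.array(P,float)),cv2.Rodrigues(E[:3,:3])[0],E[:3,3],K,np.array(i["dist_coeffs"]))[0][:,0]
E
python3 - <<'E'
from h import *
for c in ("side","top"):
    camera(c)
    for q in ("flask","press","press_tray","press_stop","press_bar","thandle","screw_top"):
        print(c,q,[(np.round(r["xy"],1).tolist(),round(r["conf"],2)) for r in pinpoint(q,c)[:4]])
E
```

```text
side flask [([236.5, 264.2], 0.89), ([206.8, 342.1], 0.78), ([301.8, 317.1], 0.7)]
side press [([328.2, 228.1], 0.92)]
side press_tray [([286.9, 220.9], 0.6)]
side press_stop [([342.5, 217.7], 0.89)]
side press_bar [([329.4, 183.5], 0.85), ([266.3, 335.6], 0.59)]
side thandle [([329.9, 165.6], 0.63)]
side screw_top [([265.8, 334.1], 0.73), ([329.9, 165.7], 0.61)]
top flask [([381.6, 289.1], 0.89), ([294.1, 258.8], 0.88), ([372.8, 213.6], 0.76)]
top press [([254.1, 170.8], 0.7)]
top press_tray [([248.0, 211.8], 0.73)]
top press_stop [([254.3, 157.4], 0.58)]
top press_bar [([251.0, 159.8], 0.8)]
top thandle [([254.9, 167.0], 0.67), ([251.4, 155.2], 0.47)]
top screw_top [([252.6, 152.8], 0.71), ([368.8, 130.8], 0.18)]
```

Flask candidates: silver block on the green mat (side 302,312; top 373,212), and two orange blocks (side 238,260 and 215,340; top 300,260 and 387,288). The silver one on the mat fits. I'll confirm it with a crop and measure.

```bash
python3 - <<'E'
from h import *
T=camera("top"); 
m=None
for r in silhouettes("flask","top"):
    print(r["box"],r["conf"])
    if abs(r["box"][0]-373)<12 and abs(r["box"][1]-212)<15: m=r["mask"]
S=camera("side")
ms=None
for r in silhouettes("flask","side"):
    if abs(r["box"][0]-302)<12 and abs(r["box"][1]-312)<15: ms=r["mask"]
def blue(im,x,y,R=14):
    h=cv2.cvtColor(im,cv2.COLOR_BGR2HSV).astype(int); k=(h[...,0]>100)&(h[...,0]<135)&(h[...,1]>110)
    k[:y-R]=0;k[y+R:]=0;k[:,:x-R]=0;k[:,x+R:]=0
    v,u=np.nonzero(k); return u.mean(),v.mean(),len(u)
bs,bt=blue(S,302,307),blue(T,373,212); print(bs,bt)
print("dot",tri(bs[:2],bt[:2]), onz("top",bt[:2],.05),onz("side",bs[:2],.05))
if m is not None:
    c=cv2.minAreaRect(np.argwhere(m)[:,::-1].astype(np.float32)); print(c)
    b=[onz("top",p,.04)[:2] for p in cv2.boxPoints(c)]; print(np.round(b,4))
for q,a,b in (("press_tray",(286.9,220.9),(248,211.8)),("stop",(342.5,217.7),(254.3,157.4)),("bar",(329.4,183.5),(251,159.8)),("th",(329.9,165.6),(254.9,167)),("th2",(329.9,165.6),(251.4,155.2))):
    print(q,np.round(tri(a,b)[0],4),round(tri(a,b)[1],4))
print("tray z.02",onz("top",(248,211.8),.02),onz("side",(286.9,220.9),.02)); print("bar z.152",onz("top",(251,159.8),.152),onz("side",(329.4,183.5),.152))
print("stop",onz("top",(254.3,157.4),.033),onz("side",(342.5,217.7),.033))
a=cv2.resize(T[130:250,200:300],None,fx=4,fy=4,interpolation=3); 
b=cv2.resize(S[140:260,255:365],None,fx=4,fy=4,interpolation=3)[:480]
cv2.imwrite("pics/c1.png",np.hstack([a[:, :400],b[:, :400]]))
a=cv2.resize(T[170:260,320:440],None,fx=3.3,fy=3.3,interpolation=3); b=cv2.resize(S[265:355,240:360],None,fx=3.3,fy=3.3,interpolation=3)
cv2.imwrite("pics/c2.png",np.hstack([a,b]))
E
```

```text
[372.3, 213.6, 35.2, 33.1] 0.62
[384.1, 291.0, 32.6, 36.8] 0.59
(np.float64(302.1020408163265), np.float64(305.2244897959184), 49) (np.float64(373.07272727272726), np.float64(211.3090909090909), 55)
dot (array([ 0.47742986, -0.24141764,  0.04895841]), np.float64(0.0005049328595615912)) [ 0.47707113 -0.24114825  0.05      ] [ 0.4775323  -0.24239077  0.05      ]
((371.19830322265625, 211.1293487548828), (34.533599853515625, 22.5847110748291), 66.80140686035156)
[[ 0.5144 -0.188 ]
 [ 0.5399 -0.2521]
 [ 0.4432 -0.2879]
 [ 0.4184 -0.2241]]
press_tray [0.4902 0.1313 0.0192] 0.004
stop [0.6551 0.1089 0.0267] 0.0012
bar [0.6156 0.1115 0.1499] 0.0037
th [0.5967 0.0965 0.2145] 0.0276
th2 [0.6138 0.1064 0.2109] 0.0023
tray z.02 [0.48808587 0.13127832 0.02      ] [0.49211495 0.1303566  0.02      ]
bar z.152 [0.61697874 0.11127497 0.152     ] [0.61293714 0.10768562 0.152     ]
stop [0.65292863 0.10860915 0.033     ] [0.65355658 0.10072065 0.033     ]
```

View pics/c1.png

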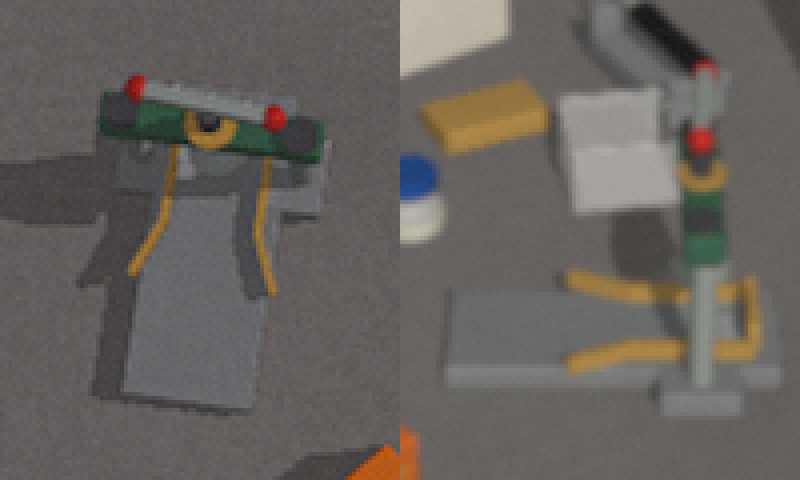

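View pics/c2.png

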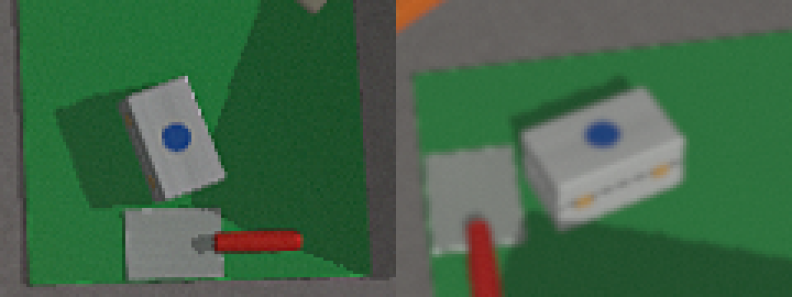

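The crop shows a silver block with a dark parting line, brass clips and a blue dot (top 373,211). This is the flask. The press has its tray front toward the robot, and the handle balls are at top ≈(234,152) and (269,159). Next I fit the poses.

```bash
python3 - <<'E'
from h import *
from scipy.optimize import least_squares
S=camera("side");T=camera("top")
ct=lambda p:((p[0]+.5)/4-.5+200,(p[1]+.5)/4-.5+130)
cs=lambda p:((p[0]-400+.5)/4-.5+255,(p[1]+.5)/4-.5+140)
obs=[("top",[(-185,50,20)],ct((122,396))),("top",[(-185,-50,20)],ct((251,409))),
("side",[(-185,50,20)],cs((453,290))),("side",[(-185,-50,20)],cs((447,366))),("side",[(-185,-50,0)],cs((447,386))),
("top",[(0,0,152)],(251,159.8)),("side",[(0,0,152)],(329.4,183.5)),("side",[(36,0,33)],(342.5,217.7))]
def W(p,P): c,s=np.cos(p[2]),np.sin(p[2]); P=np.array(P)/1000.; return np.c_[p[0]+c*P[:,0]-s*P[:,1],p[1]+s*P[:,0]+c*P[:,1],P[:,2]]
f=lambda p:np.concatenate([proj(c,W(p,P)).mean(0)-np.array(o) for c,P,o in obs])
r=least_squares(f,[.615,.11,-.15],loss="soft_l1"); p=r.x; print("press",np.round(p,4),np.degrees(p[2])); print(np.round(r.fun.reshape(-1,2),1).tolist())
def red(im,box):
    x0,x1,y0,y1=box; h=cv2.cvtColor(im,cv2.COLOR_BGR2HSV).astype(int)[y0:y1,x0:x1]; k=((h[...,0]<8)|(h[...,0]>172))&(h[...,1]>140)&(h[...,2]>60)
    n,l,st,ce=cv2.connectedComponentsWithStats(k.astype(np.uint8)); return [(ce[i]+[x0,y0]).round(2).tolist()+[int(st[i,4])] for i in range(1,n) if st[i,4]>4]
bt=red(T,(222,290,140,170)); bs=red(S,(320,345,150,182)); print(bt,bs)
bt.sort(); bs.sort(key=lambda a:a[1])
if len(bt)>1 and len(bs)>1:
    A,B=tri(bs[0][:2],bt[0][:2]),tri(bs[-1][:2],bt[-1][:2]); print(A,B,(A[0]+B[0])/2,np.linalg.norm(A[0]-B[0])); d=A[0]-B[0]; print("handle yaw",np.degrees(np.arctan2(d[1],d[0])))
c2=lambda p:((p[0]+.5)/3.3-.5+320,(p[1]+.5)/3.3-.5+170)
c=[onz("top",c2(q),.05)[:2] for q in ((188,77),(225,177),(165,199),(130,99))]; c=np.array(c); print(np.round(c,4),c.mean(0),[np.linalg.norm(c[i]-c[i-1]).round(4) for i in range(4)])
d=c[0]-c[1]+c[3]-c[2]; print("flask yaw",np.degrees(np.arctan2(d[1],d[0])))
M=[(-185,50,20),(-185,-50,20),(-95,0,34),(0,0,152),(14,78,152),(-14,78,152),(14,-78,152),(-14,-78,152),(36,0,33),(0,62,20),(0,-62,20),(-50,33,34),(-50,-33,34),(40,33,34),(40,-33,34)]
for n,I in (("top",T),("side",S)):
    x0,y0=(200,130) if n=="top" else (255,140)
    a=cv2.resize(I[y0:y0+120,x0:x0+100],None,fx=4,fy=4,interpolation=3)
    for q in proj(n,W(p,M)): cv2.circle(a,(int((q[0]-x0)*4+2),int((q[1]-y0)*4+2)),3,(255,0,255),-1)
    if n=="top":L=a
cv2.imwrite("pics/fit.png",np.hstack([L,a]))
E
```

```text
press [ 0.6162  0.11   -0.1522] -8.72049692035163
[[-0.5, -0.8], [0.1, 0.2], [-0.1, -0.5], [-0.2, 0.6], [0.1, 1.0], [0.5, 0.3], [1.0, -0.5], [-0.9, -0.7]]
[[233.35, 151.61, 23], [268.11, 159.39, 28]] [[330.38, 155.5, 8], [329.59, 174.93, 29]]
(array([0.62402306, 0.15260658, 0.21594327]), np.float64(0.0008026453260980056)) (array([0.60316037, 0.06329847, 0.2077477 ]), np.float64(0.0006202720991927713)) [0.61359172 0.10795253 0.21184548] 0.09207799075036106
handle yaw 76.85129289843812
[[ 0.5317 -0.2548]
 [ 0.4404 -0.2833]
 [ 0.4221 -0.2281]
 [ 0.5129 -0.201 ]] [ 0.47677622 -0.24180347] [np.float64(0.0569), np.float64(0.0957), np.float64(0.0581), np.float64(0.0947)]
flask yaw 16.958630643300065
```

View pics/fit.png

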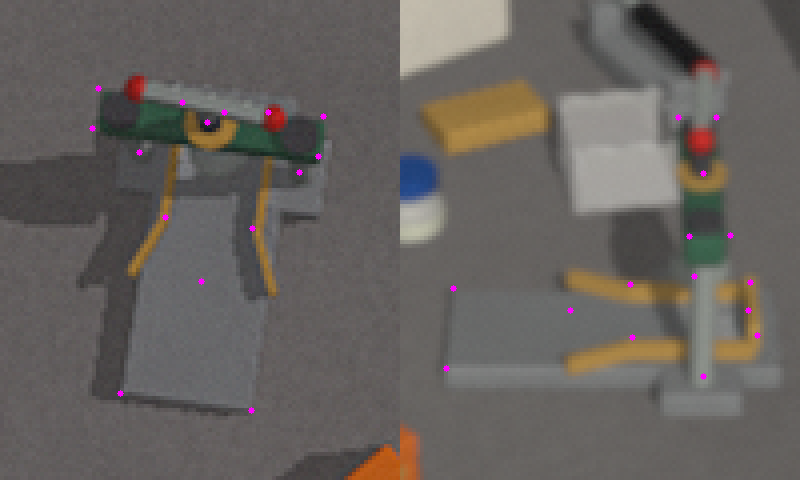

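```bash
python3 - <<'E'
from h import *
from scipy.optimize import least_squares
S=camera("side");T=camera("top")
def brass(im,x0,x1,y0,y1):
    h=cv2.cvtColor(im,cv2.COLOR_BGR2HSV).astype(int); k=(h[...,0]>10)&(h[...,0]<28)&(h[...,1]>110)&(h[...,2]>60)
    m=np.zeros(k.shape,bool); m[y0:y1,x0:x1]=k[y0:y1,x0:x1]; return m
k=brass(T,225,280,165,210)
for r in range(166,208,2): print(r,np.nonzero(k[r])[0].tolist(),end=' | ')
print()
k=brass(S,290,350,200,240)
for c in range(292,350,3): print(c,np.nonzero(k[:,c])[0].tolist(),end=' | ')
print()
a=cv2.resize(T[145:240,222:290],None,fx=6,fy=6,interpolation=2); b=cv2.resize(S[190:255,262:352],None,fx=4.3,fy=4.3,interpolation=2)
o=np.zeros((570,800,3),np.uint8); o[:,:408]=a; o[:b.shape[0],410:410+b.shape[1]]=b; cv2.imwrite("pics/z.png",cv2.convertScaleAbs(o,alpha=1.6))
E
```

```text
166 [243, 244, 249, 250, 251, 252, 253, 254, 255, 256] | 168 [243] | 170 [242, 243, 266, 267] | 172 [242, 243, 266, 267] | 174 [242, 243, 266] | 176 [241, 242, 265, 266] | 178 [241, 242, 265, 266] | 180 [241, 242, 264, 265] | 182 [240, 241, 242, 264, 265] | 184 [240, 241, 264, 265] | 186 [239, 240, 241, 264, 265] | 188 [237, 238, 239, 263, 264, 265] | 190 [236, 237, 238, 264, 265] | 192 [235, 236, 237, 264, 265] | 194 [233, 234, 235, 236, 265, 266] | 196 [232, 233, 234, 266] | 198 [232, 233, 234, 266, 267] | 200 [266, 267, 268] | 202 [267, 268] | 204 [] | 206 [] | 
292 [] | 295 [] | 298 [208, 209, 210, 211, 229, 230, 231, 232] | 301 [208, 209, 210, 211, 212, 228, 229, 230, 231] | 304 [209, 210, 211, 212, 227, 228, 229, 230, 231] | 307 [210, 211, 212, 213, 227, 228, 229, 230] | 310 [210, 211, 212, 213, 214, 226, 227, 228, 229] | 313 [211, 212, 213, 214, 225, 226, 227, 228, 229] | 316 [211, 212, 213, 214, 225, 226, 227, 228, 229] | 319 [211, 212, 213, 214, 225, 226, 227, 228, 229] | 322 [211, 212, 213, 214, 225, 226, 227, 228, 229] | 325 [212, 213, 214, 225, 226, 227, 228] | 328 [] | 331 [] | 334 [226, 227, 228] | 337 [211, 212, 213, 214, 226, 227, 228, 229] | 340 [211, 212, 213, 214, 225, 226, 227, 228, 229] | 343 [210, 211, 212, 213, 214, 215, 216, 217, 218, 219, 220, 221, 222, 223, 224, 225, 226, 227, 228] | 346 [] | 349 [] |
```

View pics/z.png

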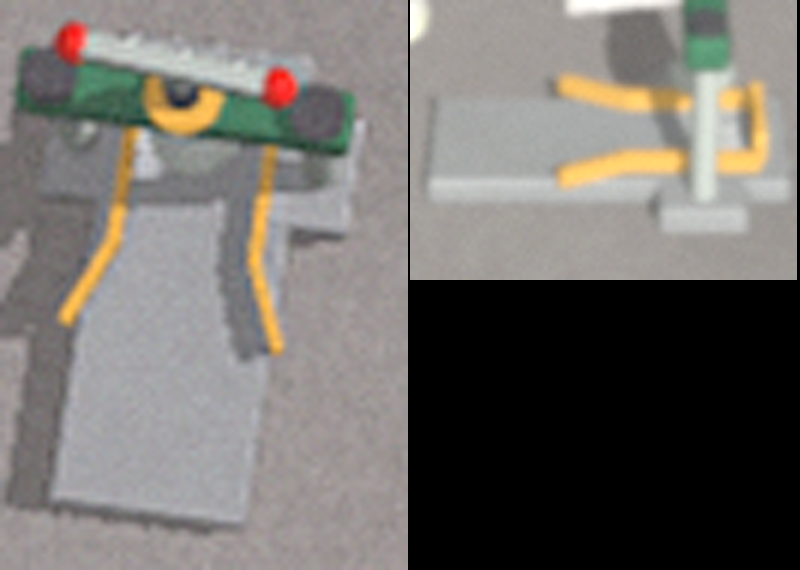

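```bash
python3 - <<'E'
from h import *
from scipy.optimize import least_squares
D=lambda a,b:[(a,b,34),(a,-b,34)]
obs=[("top",[(-185,50,20)],(230.4,228.1)),("top",[(-185,-50,20)],(262.4,231.9)),
("side",[(-185,50,20)],(267.9,212.3)),("side",[(-185,-50,20)],(266.5,231.2)),
("top",D(-95,46),(250.6,200.8)),("top",D(-50,35),(253.2,185)),("side",D(-95,46),(297.,218.7)),("side",D(-50,35),(313.5,218.3))]
def W(p,P): c,s=np.cos(p[2]),np.sin(p[2]); P=np.array(P)/1000.; return np.c_[p[0]+c*P[:,0]-s*P[:,1],p[1]+s*P[:,0]+c*P[:,1],P[:,2]]
f=lambda p,o=obs:np.concatenate([proj(c,W(p,P)).mean(0)-np.array(q) for c,P,q in o])
for o in (obs,[q for q in obs if q[0]=="top"],[q for q in obs if q[0]=="side"]):
    r=least_squares(f,[.615,.11,-.15],loss="soft_l1",f_scale=.7,args=(o,)); print(np.round(r.x,4),np.degrees(r.x[2]).round(2),np.round(r.fun.reshape(-1,2),1).tolist())
# tray midpoint from front corners
E
```

```text
[ 0.6159  0.1057 -0.166 ] -9.51 [[-0.1, -0.6], [0.7, 0.3], [0.2, -0.3], [-0.5, 0.9], [0.2, -0.9], [-0.2, 0.3], [0.3, -0.6], [-0.9, -0.4]]
[ 0.6153  0.1061 -0.1653] -9.47 [[-0.2, -0.4], [0.6, 0.5], [0.1, -0.7], [-0.3, 0.5]]
[ 0.6164  0.1044 -0.1663] -9.53 [[0.4, -0.1], [-0.3, 1.1], [0.5, -0.4], [-0.7, -0.1]]
```

```bash
cat >> h.py <<'E'
from scipy.spatial.transform import Rotation as R
def go(x,y,z,yaw):
    "totals in row units from the current pose; yaw of tool x in deg (shortest of the given one)"
    s=read_state(); r=R.from_quat(s["eef_rot"]); X=r.as_matrix()
    d=X.T@(np.array([x,y,z])-s["ee_pos"])/.03
    yw=np.degrees(np.arctan2(X[1,0],X[0,0])); t=-((yaw-yw+180)%360-180)/5
    print("t",round(float(s["time"]),2),"pos",np.round(s["ee_pos"],4),"yaw",round(yw,1),"tilt",np.round(X[:2,2],3),"units",np.round(d,2),"turn",round(t,2),"F",np.round(s["ft_force"],1),"T",np.round(s["torque"],2),"w",round(float(s["width"]),4),"q",np.round(s["joint_positions"],2))
E
python3 -c "
from h import *
go(.4772,-.2417,.15,-72)"
```

```text
t 1.3 pos [ 0.2757 -0.5609  0.2366] yaw -63.8 tilt [ 0. -0.] units [ -6.59 -10.72   2.89] turn 1.63 F [-0.4  0.5  0.5] T [-0.01  0.04 -0.05] w 0.0868 q [ 1.09  0.33 -0.06  1.46  0.02  1.35 -0.09]
```

Request:
carry_out(rows=[[-1,-0.55,-0.9,0.2,0],[-1,-0.55,-0.9,0.2,0],[-1,-0.55,-0.9,0.2,0],[-1,-0.55,-0.9,0.2,0],[-1,-0.55,-0.9,0.2,0],[-1,-0.55,-0.9,0.2,0],[-1,-0.55,-0.9,0.2,0],[-1,-0.55,-0.9,0.2,0],[-1,-0.55,-0.9,0.2,0],[-1,-0.55,-0.9,0.2,0],[-1,0,0,0,0.8],[-1,0,0,0,0.8],[-1,0,0,0,0]], force=30)

```text
time: 2.38
ee_pos: [0.4519, -0.2819, 0.1735]
eef_rot: [0.808, -0.589, 0.002, 0.001]
ft_force: [0.3, 0.1, 0.1]
width: 0.087
```

```bash
python3 -c "
from h import *
go(.4772,-.2417,.12,-72)"
```

```text
t 2.38 pos [ 0.4519 -0.2819  0.1735] yaw -72.2 tilt [ 0.001 -0.004] units [-1.03 -1.21  1.78] turn -0.05 F [0.3 0.1 0.1] T [-0.01  0.02  0.  ] w 0.087 q [ 0.71  0.19 -0.27  1.78  0.06  1.18 -0.84]
```

Request:
carry_out(rows=[[-1,-0.35,-0.4,0.6,0],[-1,-0.35,-0.4,0.6,0],[-1,-0.35,-0.4,0.6,0],[-1,0,0,0,0]])

```text
time: 2.72
ee_pos: [0.4778, -0.2424, 0.1194]
eef_rot: [0.809, -0.588, 0.004, 0.002]
ft_force: [-0.4, 1.1, -0.6]
width: 0.0874
```

```bash
python3 -c "
from h import *
go(.4772,-.2417,.030,-72)
for c in ('top','side'):
    I=camera(c); m=[tuple(map(int,r['box'])) for r in recognise('flask',c)]; print(m)
    u,v=(320,165) if c=='top' else (240,240)
    a=cv2.resize(I[v:v+110,u:u+110],None,fx=3.6,fy=3.6,interpolation=2)
    if c=='top': L=a
cv2.imwrite('pics/pre.png',cv2.convertScaleAbs(np.hstack([L,a]),alpha=1.4))"
```

```text
t 2.72 pos [ 0.4778 -0.2424  0.1194] yaw -72.0 tilt [ 0.005 -0.007] units [-0.05  0.02  2.98] turn 0.0 F [-0.4  1.1 -0.6] T [ 0.06  0.08 -0.04] w 0.0874 q [ 0.65  0.25 -0.3   1.83  0.09  1.07 -0.94]
[(378, 286, 19, 34), (299, 258, 40, 43), (373, 213, 29, 36), (372, 243, 35, 22), (251, 156, 36, 11)]
[(303, 316, 52, 39), (203, 334, 53, 42), (238, 262, 43, 37), (305, 199, 84, 91), (384, 267, 22, 21)]
```

View pics/pre.png

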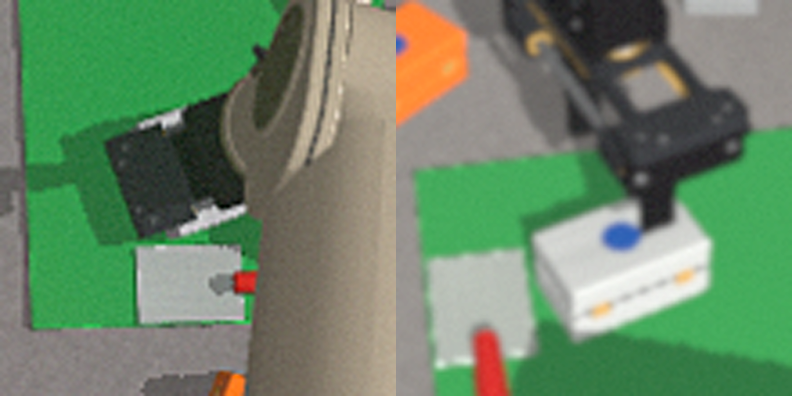

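Request:
carry_out(rows=[[-1,0,0,0.6,0],[-1,0,0,0.6,0],[-1,0,0,0.6,0],[-1,0,0,0.6,0],[-1,0,0,0.4,0],[-1,0,0,0.15,0],[-1,0,0,0,0]])

```text
time: 3.5
ee_pos: [0.4802, -0.2563, 0.04]
eef_rot: [0.806, -0.592, 0.012, 0.002]
ft_force: [-0.0, 2.1, -0.9]
width: 0.087
```

```bash
python3 -c "
from h import *
go(.4772,-.2417,.030,-72)"
```

```text
t 3.5 pos [ 0.4802 -0.2563  0.04  ] yaw -72.7 tilt [ 0.018 -0.018] units [-0.5  -0.04  0.32] turn -0.14 F [-0.   2.1 -0.9] T [ 0.47  0.05 -0.01] w 0.087 q [ 0.64  0.36 -0.28  1.89  0.14  0.89 -0.97]
```

Request:
carry_out(rows=[[-1,-0.25,0,0,0],[-1,-0.25,0,0.1,0],[-1,0,0,0.15,0],[-1,0,0,0,0]])

```text
time: 3.83
ee_pos: [0.4768, -0.2438, 0.0349]
eef_rot: [0.805, -0.593, 0.016, 0.002]
ft_force: [-0.9, 0.2, 0.1]
width: 0.0874
```

```bash
python3 -c "
from h import *
go(.4772,-.2417,.030,-72)"
```

```text
t 3.83 pos [ 0.4768 -0.2438  0.0349] yaw -72.8 tilt [ 0.023 -0.022] units [-0.07 -0.03  0.16] turn -0.16 F [-0.9  0.2  0.1] T [-0.01  0.05  0.01] w 0.0874 q [ 0.63  0.34 -0.29  1.92  0.14  0.87 -1.  ]
```

Request:
carry_out(rows=[[-1,-0.07,0,0.16,0],[-1,0,0,0.05,0],[1,0,0,0,0],[1,0,0,0,0],[1,0,0,0,0],[1,0,0,0,0],[1,0,0,0,0],[1,0,0,0,0],[1,0,0,0,0],[1,0,0,0,0]], force=40)

```text
time: 4.67
ee_pos: [0.477, -0.2429, 0.029]
eef_rot: [0.805, -0.593, 0.017, 0.002]
ft_force: [0.8, -0.2, -0.3]
width: 0.0598
```

```bash
python3 -c "
from h import *
go(.4772,-.2417,.15,-72)"
```

```text
t 4.67 pos [ 0.477  -0.2429  0.029 ] yaw -72.8 tilt [ 0.024 -0.024] units [ 0.08 -0.08 -4.03] turn -0.16 F [ 0.8 -0.2 -0.3] T [0.1  0.09 0.06] w 0.0598 q [ 0.63  0.35 -0.28  1.92  0.15  0.86 -1.01]
```

Request:
carry_out(rows=[[1,0,0,-0.4,0],[1,0,0,-0.5,0],[1,0,0,-0.5,0],[1,0,0,-0.5,0],[1,0,0,-0.5,0],[1,0,0,-0.5,0],[1,0,0,-0.5,0],[1,0,0,-0.5,0],[1,0,0,0,0]])

```text
time: 5.42
ee_pos: [0.4693, -0.2373, 0.1519]
eef_rot: [0.805, -0.593, 0.011, 0.003]
ft_force: [0.4, -0.9, -4.3]
width: 0.0602
```

```bash
python3 -c "
from h import *
c,s=np.cos(np.radians(-9.4)),np.sin(np.radians(-9.4))
tx,ty=.615-.128*c,.107-.128*s; print(tx,ty)
go(tx,ty,.12,-99.4)"
```

```text
0.4887187633143079 0.12790572316692764
t 5.42 pos [ 0.4693 -0.2373  0.1519] yaw -72.7 tilt [ 0.014 -0.018] units [-11.45  -4.22   0.86] turn 5.33 F [ 0.4 -0.9 -4.3] T [ 0.02 -0.09  0.06] w 0.0602 q [ 0.65  0.18 -0.3   1.83  0.07  1.11 -0.95]
```

Request:
carry_out(rows=[[1,-0.4,-0.15,0,0],[1,-0.7,-0.26,0,0],[1,-0.7,-0.26,0,0],[1,-0.7,-0.26,0,0],[1,-0.7,-0.26,0,0],[1,-0.7,-0.26,0,0],[1,-0.7,-0.26,0,0],[1,-0.7,-0.26,0,0],[1,-0.7,-0.26,0,0],[1,-0.7,-0.26,0,0],[1,-0.7,-0.26,0,0],[1,-0.7,-0.26,0,0],[1,-0.7,-0.26,0,0],[1,-0.7,-0.26,0,0],[1,-0.4,-0.15,0,0],[1,0,0,0,0]])

```text
time: 6.75
ee_pos: [0.4733, 0.1015, 0.134]
eef_rot: [0.806, -0.592, 0.002, 0.008]
ft_force: [0.0, 0.5, -4.8]
width: 0.0598
```

```bash
python3 -c "
from h import *
go(.4887,.1279,.12,-99.4)"
```

```text
t 6.75 pos [0.4733 0.1015 0.134 ] yaw -72.6 tilt [-0.006 -0.015] units [-0.69 -0.76  0.45] turn 5.36 F [ 0.   0.5 -4.8] T [0.1  0.07 0.02] w 0.0598 q [ 0.24  0.16 -0.59  1.92  0.12  1.1  -1.67]
```

Request:
carry_out(rows=[[1,0,0,0,0.9],[1,0,0,0,0.9],[1,0,0,0,0.9],[1,0,0,0,0.9],[1,0,0,0,0.9],[1,0,0,0,0.9],[1,0,0,0,0]])

```text
time: 7.33
ee_pos: [0.4671, 0.101, 0.1283]
eef_rot: [-0.638, 0.77, -0.001, -0.012]
ft_force: [-0.4, 0.4, -6.0]
width: 0.06
```

```bash
python3 -c "
from h import *
go(.4887,.1279,.09,-99.4)"
```

```text
t 7.33 pos [0.4671 0.101  0.1283] yaw -100.7 tilt [-0.017 -0.017] units [-1.04 -0.56  1.25] turn -0.26 F [-0.4  0.4 -6. ] T [0.11 0.01 0.  ] w 0.06 q [ 0.2   0.16 -0.55  1.93  0.11  1.1  -2.15]
```

Request:
carry_out(rows=[[1,-0.35,-0.2,0.2,-0.25],[1,-0.35,-0.2,0.3,0],[1,-0.35,-0.2,0.3,0],[1,0,0,0.3,0],[1,0,0,0,0]])

```text
time: 7.75
ee_pos: [0.4881, 0.1264, 0.091]
eef_rot: [-0.651, 0.759, -0.001, -0.014]
ft_force: [-0.2, -1.0, -4.9]
width: 0.0597
```

```bash
python3 -c "
from h import *
go(.4887,.1279,.047,-99.4)
I=camera('top'); a=cv2.resize(I[140:240,215:315],None,fx=4,fy=4,interpolation=2)
J=camera('side'); b=cv2.resize(J[165:265,255:355],None,fx=4,fy=4,interpolation=2)
cv2.imwrite('pics/tray.png',cv2.convertScaleAbs(np.hstack([a,b]),alpha=1.4))"
```

```text
t 7.75 pos [0.4881 0.1264 0.091 ] yaw -98.8 tilt [-0.02 -0.02] units [-0.09 -0.04  1.47] turn 0.12 F [-0.2 -1.  -4.9] T [ 0.01  0.08 -0.05] w 0.0597 q [ 0.14  0.27 -0.55  1.9   0.18  1.04 -2.21]
```

View pics/tray.png

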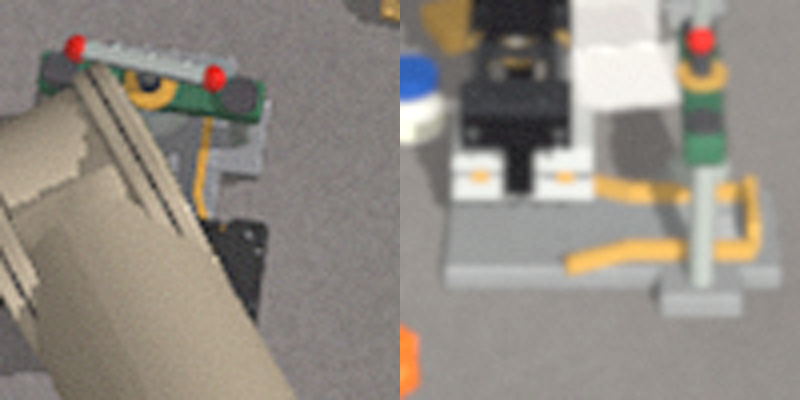

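The flask hangs level above the tray (side ≈(386,235) in the crop), aligned with the rails. I'll lower it.

Request:
carry_out(rows=[[1,-0.05,0,0.3,0.1],[1,-0.04,0,0.3,0],[1,0,0,0.3,0],[1,0,0,0.25,0],[1,0,0,0.15,0],[1,0,0,0,0]])

```text
time: 8.35
ee_pos: [0.4884, 0.1266, 0.0508]
eef_rot: [-0.646, 0.763, -0.003, -0.013]
ft_force: [0.7, -0.5, -5.1]
width: 0.0595
```

```bash
python3 -c "
from h import *
go(.4887,.1279,.045,-99.4)"
```

```text
t 8.35 pos [0.4884 0.1266 0.0508] yaw -99.5 tilt [-0.016 -0.02 ] units [-0.05 -0.    0.19] turn -0.01 F [ 0.7 -0.5 -5.1] T [0.09 0.12 0.02] w 0.0595 q [ 0.12  0.33 -0.54  1.93  0.22  0.96 -2.26]
```

Request:
carry_out(rows=[[1,-0.03,0,0.1,0],[1,0,0,0.07,0],[1,0,0,0.04,0],[1,0,0,0,0]])

```text
time: 8.68
ee_pos: [0.4884, 0.1277, 0.0454]
eef_rot: [-0.646, 0.763, -0.003, -0.013]
ft_force: [-0.7, -0.5, -1.8]
width: 0.0601
```

```bash
python3 -c "
from h import *
go(.4887,.1279,.045,-99.4)"
```

```text
t 8.68 pos [0.4884 0.1277 0.0454] yaw -99.4 tilt [-0.017 -0.021] units [-0.01 -0.01  0.01] turn -0.01 F [-0.7 -0.5 -1.8] T [-0.12  0.25 -0.01] w 0.0601 q [ 0.12  0.34 -0.54  1.93  0.23  0.95 -2.27]
```

Request:
carry_out(rows=[[1,0,0,0.03,0],[0.2,0,0,0,0],[-0.3,0,0,0,0],[-1,0,0,0,0],[-1,0,0,0,0],[-1,0,0,0,0],[-1,0,0,0,0]])

```text
time: 9.27
ee_pos: [0.4906, 0.1284, 0.0463]
eef_rot: [-0.646, 0.763, -0.004, -0.011]
ft_force: [0.1, -0.3, 0.5]
width: 0.0791
```

```bash
python3 -c "
from h import *
go(.4887,.1279,.14,-99.4)
S=camera('side'); p=read_state()['ee_pos']; 
for h in range(60,300,20):
    u,v=proj('side',p+[0,-.037,h/1000.])[0]; u,v=int(round(u)),int(round(v))
    r=S[v].astype(int).mean(1)[u-45:u+46] if v>=0 else []
    print(h,(u,v),''.join('#' if a<60 else ('o' if a<110 else '.') for a in r))
"
```

```text
t 9.27 pos [0.4906 0.1284 0.0463] yaw -99.4 tilt [-0.011 -0.02 ] units [ 0.09  0.09 -3.12] turn -0.01 F [ 0.1 -0.3  0.5] T [ 0.05  0.06 -0.05] w 0.0791 q [ 0.12  0.34 -0.54  1.93  0.23  0.95 -2.27]
60 (287, 204) oooooooooooooooooooooooooooooo##########################o.....ooooooooooooooooooooooooooooo
80 (287, 199) oooooooo...............oooooooo#######################ooooooooooooooooooooooooooooooooooooo
100 (287, 193) oooooo...................oooooooo#####ooooooo###oo###ooo..........ooooooooooooooooooooooooo
120 (287, 186) oooooooooooooooooooooooooooooooooo###################ooo............................o......
140 (287, 180) ooooooooooooooooooooooooooooooo########################oo..........................oooooooo
160 (287, 174) ooooooooooooooooooooooooooooooo#########################o......................oooooooooooo
180 (286, 167) ooooooooooooooooooooooooooooooo##ooo..................o##o.................................
200 (286, 161) ..........ooooooooooooooooooooooooo..................oooooooooooooooooooooo....oo..........
220 (286, 154) ..........................oooo..............................oooooooo........oooooo#########
240 (286, 148) .............................oo...........................ooooo.......oooooo########ooooooo
260 (286, 141) .............................o............................oooo.......ooooo###oooooooooooooo
280 (285, 134) .............................oo.............................ooooo......oooooooooooooooooooo
```

Request:
carry_out(rows=[[-1,0,0,-0.2,0],[-1,0,0,-0.4,0],[-1,0,0,-0.5,0],[-1,0,0,-0.5,0],[-1,0,0,-0.5,0],[-1,0,0,-0.5,0],[-1,0,0,-0.4,0],[0,0,0.3,0,0],[1,0,0.4,0,0],[1,0,0.5,0,0],[1,0,0.5,0,0],[1,0,0.5,0,0],[1,0,0.5,0,0],[1,0,0,0,0]])

```text
time: 10.48
ee_pos: [0.4059, 0.1459, 0.1485]
eef_rot: [-0.647, 0.762, -0.005, -0.008]
ft_force: [0.5, 0.7, -0.3]
width: 0.0482
```

```bash
python3 -c "
from h import *
c,s=np.cos(np.radians(-9.4)),np.sin(np.radians(-9.4))
go(.615-.208*c,.107-.208*s,.055,-99.4)
T=camera('top');S=camera('side')
def blue(im,x,y,R=14):
    h=cv2.cvtColor(im,cv2.COLOR_BGR2HSV).astype(int); k=(h[...,0]>100)&(h[...,0]<135)&(h[...,1]>110)
    k[:y-R]=0;k[y+R:]=0;k[:,:x-R]=0;k[:,x+R:]=0
    v,u=np.nonzero(k); return (u.mean(),v.mean(),len(u)) if len(u) else None
P=np.array([.615-.128*c,.107-.128*s,.066]);
for n,I in (('side',S),('top',T)):
    q=proj(n,P)[0]; b=blue(I,*map(int,q)); print(n,q,b, onz(n,b[:2],.066) if b else '')
print(P)
a=cv2.resize(T[140:240,215:315],None,fx=4,fy=4,interpolation=2);b=cv2.resize(S[165:265,255:355],None,fx=4,fy=4,interpolation=2)
cv2.imwrite('pics/placed.png',cv2.convertScaleAbs(np.hstack([a,b]),alpha=1.4))"
```

```text
t 10.48 pos [0.4059 0.1459 0.1485] yaw -99.4 tilt [-0.006 -0.018] units [ 0.08 -0.16  3.12] turn 0.01 F [ 0.5  0.7 -0.3] T [ 0.08 -0.07  0.02] w 0.0482 q [ 0.15  0.02 -0.61  2.02  0.03  1.12 -2.21]
side [285.45477822 208.83144615] (np.float64(285.5), np.float64(209.0), 18) [0.48873487 0.12703693 0.066     ]
top [247.97733311 209.8944968 ] (np.float64(247.84615384615384), np.float64(209.6346153846154), 52) [0.48948993 0.12827618 0.066     ]
[0.48871876 0.12790572 0.066     ]
```

Request:
carry_out(rows=[[0.5,0.08,-0.08,0.4,0],[0.5,0,0,0.5,0],[0.5,0,0,0.5,0],[0.5,0,0,0.5,0],[0.5,0,0,0.5,0],[0.5,0,0,0.4,0],[0.5,0,0,0.25,0],[0.5,0,0,0,0]])

```text
time: 11.25
ee_pos: [0.4163, 0.1397, 0.0545]
eef_rot: [-0.645, 0.764, -0.006, -0.005]
ft_force: [-0.7, 0.3, -0.8]
width: 0.0215
```

```bash
python3 -c "
from h import *
c,s=np.cos(np.radians(-9.4)),np.sin(np.radians(-9.4))
go(.615-.19*c,.107-.19*s,.055,-99.4)"
```

```text
t 11.25 pos [0.4163 0.1397 0.0545] yaw -99.7 tilt [ 0.001 -0.015] units [-0.01 -0.38 -0.02] turn -0.06 F [-0.7  0.3 -0.8] T [0.06 0.05 0.03] w 0.0215 q [ 0.13  0.18 -0.6   2.1   0.15  0.91 -2.29]
```

Now I push in stages: first most of the way, at about 0.3 units per row.

Request:
carry_out(rows=[[0.5,0,-0.2,0,0],[0.5,0,-0.3,0,0],[0.5,0,-0.3,0,0],[0.5,0,-0.3,0,0],[0.5,0,-0.3,0,0],[0.5,0,-0.3,0,0],[0.5,0,-0.3,0,0],[0.5,0,0,0,0]])

```text
time: 11.92
ee_pos: [0.4833, 0.128, 0.0561]
eef_rot: [-0.644, 0.765, -0.006, -0.005]
ft_force: [0.8, -0.5, -0.2]
width: 0.0218
```

```bash
python3 -c "
from h import *
c,s=np.cos(np.radians(-9.4)),np.sin(np.radians(-9.4))
go(.615-.085*c,.107-.085*s,.055,-99.4)"
```

```text
t 11.92 pos [0.4833 0.128  0.0561] yaw -99.8 tilt [ 0.001 -0.015] units [-0.04 -1.61  0.04] turn -0.08 F [ 0.8 -0.5 -0.2] T [ 0.07  0.01 -0.06] w 0.0218 q [ 0.13  0.3  -0.55  1.95  0.21  0.95 -2.26]
```

Request:
carry_out(rows=[[0.5,-0.04,-0.3,0.03,-0.06],[0.5,0,-0.3,0,0],[0.5,0,-0.3,0,0],[0.5,0,-0.3,0,0],[0.5,0,-0.2,0,0],[0.5,0,0,0,0]])

```text
time: 12.42
ee_pos: [0.527, 0.1222, 0.0553]
eef_rot: [-0.646, 0.763, -0.005, -0.006]
ft_force: [-1.2, 0.1, 0.3]
width: 0.0215
```

```bash
python3 -c "
from h import *
c,s=np.cos(np.radians(-9.4)),np.sin(np.radians(-9.4))
go(.615-.0735*c,.107-.0735*s,.055,-99.4)"
```

```text
t 12.42 pos [0.527  0.1222 0.0553] yaw -99.4 tilt [-0.002 -0.015] units [ 0.02 -0.53  0.01] turn -0.01 F [-1.2  0.1  0.3] T [0.03 0.26 0.05] w 0.0215 q [ 0.13  0.38 -0.53  1.85  0.24  0.98 -2.24]
```

Request:
carry_out(rows=[[0.5,0,-0.15,0,0],[0.5,0,-0.15,0,0],[0.5,0,-0.1,0,0],[0.5,0,0,0,0]])

```text
time: 12.75
ee_pos: [0.5387, 0.1205, 0.0552]
eef_rot: [-0.647, 0.763, -0.005, -0.007]
ft_force: [-0.9, -1.1, -0.2]
width: 0.0217
```

```bash
python3 -c "
from h import *
c,s=np.cos(np.radians(-9.4)),np.sin(np.radians(-9.4))
go(.615-.0735*c,.107-.0735*s,.055,-99.4)"
```

```text
t 12.75 pos [0.5387 0.1205 0.0552] yaw -99.4 tilt [-0.004 -0.016] units [ 0.03 -0.13  0.01] turn -0.0 F [-0.9 -1.1 -0.2] T [0.07 0.1  0.03] w 0.0217 q [ 0.13  0.41 -0.52  1.82  0.25  0.99 -2.23]
```

Request:
carry_out(rows=[[0.5,0,-0.1,0,0],[0.5,0,-0.1,0,0]])

```text
time: 12.92
ee_pos: [0.5421, 0.1202, 0.0551]
eef_rot: [-0.647, 0.762, -0.003, -0.009]
ft_force: [-23.8, -0.1, 19.0]
width: 0.0211
```

Request:
carry_out(rows=[[0.5,0,-0.1,0,0]])

```text
time: 13.0
ee_pos: [0.5421, 0.1202, 0.055]
eef_rot: [-0.647, 0.762, -0.002, -0.011]
ft_force: [-23.1, -0.6, 21.2]
width: 0.0221
```

Request:
carry_out(rows=[[0.5,0,-0.1,0,0]])

```text
time: 13.08
ee_pos: [0.542, 0.1202, 0.055]
eef_rot: [-0.648, 0.762, -0.0, -0.014]
ft_force: [-20.1, 1.0, 15.3]
width: 0.0217
```

```bash
python3 -c "
from h import *
c,s=np.cos(np.radians(-9.4)),np.sin(np.radians(-9.4))
go(.615-.0735*c,.107-.0735*s,.055,-99.4)"
```

```text
t 13.08 pos [0.542  0.1202 0.055 ] yaw -99.2 tilt [-0.021 -0.018] units [ 0.04 -0.02  0.  ] turn 0.03 F [-20.1   1.   15.3] T [-0.15  4.08 -0.2 ] w 0.0217 q [ 0.12  0.42 -0.52  1.79  0.25  1.02 -2.23]
```

Firm stop at 20 N, right where the geometry predicts home. I'll back off and look.

Request:
carry_out(rows=[[0.5,0,0.2,0,0],[0.5,0,0.4,0,0],[0.5,0,0.6,0,0],[0.5,0,0.6,0,0],[0.5,0,0.6,0,0],[0.5,0,0.6,0,0],[0.5,0,0.4,0,0],[0.5,0,0,-0.4,0],[0.5,0,0,-0.6,0],[0.5,0,0,-0.6,0],[0.5,0,0,-0.6,0],[0.5,0,0,-0.6,0],[-0.3,0,0,-0.6,0],[-0.3,0,0,-0.6,0],[-0.3,0,0,-0.6,0],[-0.3,0,0,0,0]])

```text
time: 14.42
ee_pos: [0.4497, 0.1388, 0.2129]
eef_rot: [-0.647, 0.762, -0.008, -0.003]
ft_force: [0.4, -0.1, 0.4]
width: 0.0409
```

```bash
python3 -c "
from h import *
go(.6136,.108,.24,-13)
T=camera('top');S=camera('side')
c,s=np.cos(np.radians(-9.4)),np.sin(np.radians(-9.4))
W=lambda x,y,z: np.array([.615+c*x-s*y,.107+s*x+c*y,z])
for n,z in (('side',.066),):
    print([np.round(proj(n,W(x,y,z))[0],1).tolist() for x,y in ((-.064,-.03),(-.064,.03))])
def red(im,box):
    x0,x1,y0,y1=box; h=cv2.cvtColor(im,cv2.COLOR_BGR2HSV).astype(int)[y0:y1,x0:x1]; k=((h[...,0]<8)|(h[...,0]>172))&(h[...,1]>140)&(h[...,2]>60)
    n,l,st,ce=cv2.connectedComponentsWithStats(k.astype(np.uint8)); return [(ce[i]+[x0,y0]).round(2).tolist()+[int(st[i,4])] for i in range(1,n) if st[i,4]>4]
print(red(T,(222,290,140,170)),red(S,(320,345,150,182)))
a=cv2.resize(T[140:240,215:315],None,fx=4,fy=4,interpolation=2);b=cv2.resize(S[165:265,255:355],None,fx=4,fy=4,interpolation=2)
cv2.imwrite('pics/home.png',cv2.convertScaleAbs(np.hstack([a,b]),alpha=1.4))"
```

```text
t 14.42 pos [0.4497 0.1388 0.2129] yaw -99.3 tilt [ 0.006 -0.015] units [ 0.14 -5.56 -0.86] turn -17.26 F [ 0.4 -0.1  0.4] T [ 0.12 -0.06 -0.02] w 0.0409 q [ 0.18  0.04 -0.59  1.86  0.04  1.25 -2.16]
[[307.5, 214.8], [307.4, 202.9]]
[[233.35, 151.61, 23], [268.08, 159.56, 25]] [[330.43, 155.43, 7], [329.59, 174.93, 29]]
```

View pics/home.png

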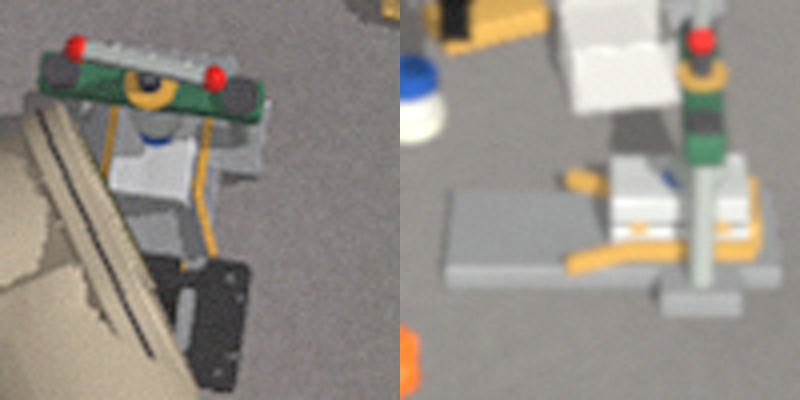

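The flask's front edge is at side col ≈307.7 (predicted 307.5). It is square between the rails and against the stop. Next I turn the wrist and go to the handle.

Request:
carry_out(rows=[[-0.2,0,0,-0.4,-1],[-0.2,0,0,-0.4,-1],[-0.2,0,0,-0.4,-1],[-0.2,0,0,-0.4,-1],[-0.2,0,0,-0.4,-1],[-0.2,0,0,-0.2,-1],[-0.2,0,0,0,-1],[-0.2,0,0,0,-1],[-0.2,0,0,0,-1],[-0.2,0,0,0,-1],[-0.2,0,0,0,-1],[-0.2,0,0,0,-1],[-0.2,0,0,0,-1],[-0.2,0,0,0,-1],[-0.2,0,0,0,-1],[-0.2,0,0,0,-1],[-0.2,0,0,0,-0.8],[-0.2,0,0,0,0]])

```text
time: 16.02
ee_pos: [0.4485, 0.1339, 0.2672]
eef_rot: [0.995, -0.097, -0.006, 0.01]
ft_force: [-0.1, -0.9, -0.3]
width: 0.0522
```

```bash
python3 -c "
from h import *
go(.614,.1075,.26,-13.15)"
```

```text
t 16.02 pos [0.4485 0.1339 0.2672] yaw -11.2 tilt [-0.013 -0.019] units [ 5.59 -0.21  0.18] turn 0.39 F [-0.1 -0.9 -0.3] T [ 0.   -0.08 -0.02] w 0.0522 q [ 0.2   0.01 -0.59  1.77  0.02  1.38 -0.59]
```

Request:
carry_out(rows=[[-0.2,0.4,0,0,0.2],[-0.2,0.55,-0.02,0,0.2],[-0.2,0.55,-0.02,0,0],[-0.2,0.55,-0.02,0,0],[-0.2,0.55,-0.02,0,0],[-0.2,0.55,-0.02,0,0],[-0.2,0.55,-0.02,0,0],[-0.2,0.55,-0.02,0,0],[-0.2,0.55,-0.02,0,0],[-0.2,0.4,-0.02,0,0],[-0.2,0.3,-0.02,0,0],[-0.2,0,0,0,0]])

```text
time: 17.02
ee_pos: [0.6175, 0.0958, 0.2563]
eef_rot: [0.991, -0.132, -0.01, 0.013]
ft_force: [-0.3, -0.8, -0.3]
width: 0.0527
```

```bash
python3 -c "
from h import *
go(.614,.1075,.214,-13.15)"
```

```text
t 17.02 pos [0.6175 0.0958 0.2563] yaw -15.2 tilt [-0.023 -0.023] units [-0.19 -0.38  1.4 ] turn -0.42 F [-0.3 -0.8 -0.3] T [ 0.03 -0.1  -0.02] w 0.0527 q [ 0.15  0.39 -0.52  1.38  0.21  1.45 -0.63]
```

Request:
carry_out(rows=[[-0.2,-0.1,-0.2,0,-0.4],[-0.2,-0.08,-0.2,0.2,0],[-0.2,0,0,0.3,0],[-0.2,0,0,0.3,0],[-0.2,0,0,0.25,0],[-0.2,0,0,0,0]])

```text
time: 17.52
ee_pos: [0.6115, 0.1108, 0.2196]
eef_rot: [0.993, -0.114, -0.011, 0.013]
ft_force: [-0.1, 1.0, 0.1]
width: 0.0524
```

```bash
python3 -c "
from h import *
go(.614,.1075,.214,-13.15)"
```

```text
t 17.52 pos [0.6115 0.1108 0.2196] yaw -13.1 tilt [-0.026 -0.023] units [0.11 0.08 0.19] turn 0.0 F [-0.1  1.   0.1] T [-0.02 -0.06  0.01] w 0.0524 q [ 0.14  0.41 -0.53  1.44  0.22  1.38 -0.63]
```

Request:
carry_out(rows=[[-0.2,0.11,0.08,0.15,0],[-0.2,0,0,0.03,0],[0.4,0,0,0,0],[1,0,0,0,0],[1,0,0,0,0],[1,0,0,0,0],[1,0,0,0,0],[1,0,0,0,0],[1,0,0,0,0],[1,0,0,0,0]], force=55)

```text
time: 18.35
ee_pos: [0.6156, 0.1062, 0.2145]
eef_rot: [0.993, -0.115, -0.009, 0.013]
ft_force: [5.3, -0.2, -2.6]
width: 0.0112
```

```bash
python3 -c "
from h import *
go(.614,.1075,.214,-13.15)
T=camera('top');S=camera('side')
a=cv2.resize(T[130:190,220:320],None,fx=4,fy=4,interpolation=2);b=cv2.resize(S[130:190,280:380],None,fx=4,fy=4,interpolation=2)
cv2.imwrite('pics/grip.png',cv2.convertScaleAbs(np.hstack([a,b]),alpha=1.6))"
```

```text
t 18.35 pos [0.6156 0.1062 0.2145] yaw -13.2 tilt [-0.022 -0.023] units [-0.06 -0.03  0.02] turn -0.02 F [ 5.3 -0.2 -2.6] T [-0.09 -1.3  -0.07] w 0.0112 q [ 0.15  0.41 -0.53  1.45  0.22  1.37 -0.63]
```

View pics/grip.png

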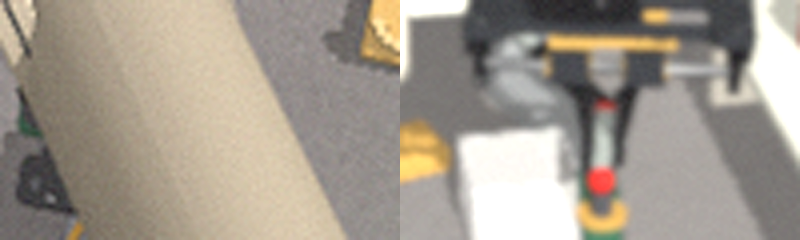

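Request:
carry_out(rows=[[1,0,0,0.005,0.8],[1,0,0,0.006,0.8],[1,0,0,0.006,0.8],[1,0,0,0.006,0.8]])

```text
time: 18.78
ee_pos: [0.6153, 0.1063, 0.2138]
eef_rot: [0.967, -0.256, -0.008, 0.014]
ft_force: [0.5, 0.8, -0.8]
width: 0.0115
```

```bash
python3 -c "
from h import *
go(.6155,.1065,.2135,-33)"
```

```text
t 18.78 pos [0.6153 0.1063 0.2138] yaw -29.7 tilt [-0.023 -0.023] units [ 0.   -0.01  0.01] turn 0.66 F [ 0.5  0.8 -0.8] T [ 0.06 -0.17  0.18] w 0.0115 q [ 0.11  0.41 -0.49  1.45  0.2   1.36 -0.9 ]
```

Request:
carry_out(rows=[[1,0,0,0,0],[1,0,0,0,0]])

```text
time: 18.95
ee_pos: [0.6153, 0.1064, 0.2138]
eef_rot: [0.966, -0.257, -0.008, 0.014]
ft_force: [0.3, -0.6, -1.1]
width: 0.0117
```

```bash
python3 -c "
from h import *
go(.6155,.1065,.2135,-33)"
```

```text
t 18.95 pos [0.6153 0.1064 0.2138] yaw -29.8 tilt [-0.023 -0.023] units [ 0.   -0.01  0.01] turn 0.65 F [ 0.3 -0.6 -1.1] T [ 0.07 -0.25  0.02] w 0.0117 q [ 0.11  0.41 -0.48  1.45  0.2   1.36 -0.9 ]
```

Request:
carry_out(rows=[[1,0,0,0.007,0.9],[1,0,0,0.007,0.9],[1,0,0,0.007,0.9],[1,0,0,0.007,0.9],[1,0,0,0.007,0.9],[1,0,0,0.007,0.9]])

```text
time: 19.45
ee_pos: [0.6148, 0.1068, 0.2126]
eef_rot: [0.879, -0.476, -0.005, 0.015]
ft_force: [1.8, 0.4, -0.4]
width: 0.0114
```

```bash
python3 -c "
from h import *
go(.6155,.1065,.2125,-70)"
```

```text
t 19.45 pos [0.6148 0.1068 0.2126] yaw -56.8 tilt [-0.024 -0.022] units [ 0.02 -0.01  0.  ] turn 2.64 F [ 1.8  0.4 -0.4] T [ 0.27 -0.07  0.15] w 0.0114 q [ 0.06  0.39 -0.41  1.45  0.17  1.36 -1.36]
```

Request:
carry_out(rows=[[1,0.02,-0.01,0.007,0.9],[1,0,0,0.007,0.9],[1,0,0,0.007,0.9],[1,0,0,0.007,0.9]])

```text
time: 19.78
ee_pos: [0.6146, 0.1072, 0.2118]
eef_rot: [0.793, -0.609, -0.004, 0.016]
ft_force: [0.4, -1.0, -0.1]
width: 0.0111
```

```bash
python3 -c "
from h import *
go(.6155,.1065,.2118,-75)"
```

```text
t 19.78 pos [0.6146 0.1072 0.2118] yaw -75.1 tilt [-0.026 -0.021] units [ 0.03 -0.02  0.  ] turn -0.01 F [ 0.4 -1.  -0.1] T [ 0.43 -0.13  0.15] w 0.0111 q [ 0.02  0.39 -0.36  1.46  0.15  1.35 -1.66]
```

Request:
carry_out(rows=[[1,0.01,-0.01,0.007,0.9],[1,0,0,0.007,0.9],[1,0,0,0.007,0.9]])

```text
time: 20.03
ee_pos: [0.6145, 0.1076, 0.2112]
eef_rot: [0.714, -0.699, -0.003, 0.016]
ft_force: [0.8, -0.0, -0.2]
width: 0.0116
```

```bash
python3 -c "
from h import *
go(.6155,.1065,.2112,-89)"
```

```text
t 20.03 pos [0.6145 0.1076 0.2112] yaw -88.8 tilt [-0.027 -0.019] units [ 0.04 -0.03  0.  ] turn 0.05 F [ 0.8 -0.  -0.2] T [ 0.58 -0.21  0.19] w 0.0116 q [-0.    0.39 -0.33  1.46  0.14  1.35 -1.89]
```

Request:
carry_out(rows=[[1,0,0,0.007,0.9],[1,0,0,0.007,0.9],[1,0,0,0.007,0.9]])

```text
time: 20.28
ee_pos: [0.6145, 0.1079, 0.2107]
eef_rot: [-0.626, 0.78, 0.001, -0.016]
ft_force: [1.3, -0.9, -1.2]
width: 0.0113
```

```bash
python3 -c "
from h import *
go(.6155,.1065,.2106,-103)"
```

```text
t 20.28 pos [0.6145 0.1079 0.2107] yaw -102.5 tilt [-0.027 -0.018] units [ 0.04 -0.04  0.  ] turn 0.1 F [ 1.3 -0.9 -1.2] T [ 0.54 -0.23  0.24] w 0.0113 q [-0.03  0.38 -0.29  1.46  0.12  1.35 -2.12]
```

Request:
carry_out(rows=[[1,0,0,0.007,0.9],[1,0,0,0.007,0.9],[1,0,0,0.007,0.9]])

```text
time: 20.53
ee_pos: [0.6146, 0.1083, 0.2102]
eef_rot: [-0.528, 0.849, -0.0, -0.016]
ft_force: [1.4, -0.4, -0.6]
width: 0.0113
```

```bash
python3 -c "
from h import *
go(.6155,.1065,.2100,-117)"
```

```text
t 20.53 pos [0.6146 0.1083 0.2102] yaw -116.2 tilt [-0.027 -0.017] units [ 0.04 -0.05  0.01] turn 0.16 F [ 1.4 -0.4 -0.6] T [ 0.55 -0.2   0.3 ] w 0.0113 q [-0.05  0.38 -0.26  1.46  0.11  1.34 -2.35]
```

Request:
carry_out(rows=[[1,0,0,0.006,0.7],[1,0,0,0.006,0.7]])

```text
time: 20.7
ee_pos: [0.6147, 0.1084, 0.2099]
eef_rot: [-0.475, 0.88, -0.001, -0.015]
ft_force: [0.5, -1.4, -1.3]
width: 0.0117
```

```bash
python3 -c "
from h import *
go(.6155,.1065,.2100,-127)
v=[]
for i in range(6): camera('side'); v.append(read_state()['torque'][2])
print(np.round(v,3),np.mean(v[2:]))"
```

```text
t 20.7 pos [0.6147 0.1084 0.2099] yaw -123.3 tilt [-0.026 -0.017] units [ 0.04 -0.06 -0.  ] turn 0.74 F [ 0.5 -1.4 -1.3] T [ 0.54 -0.2   0.31] w 0.0117 q [-0.07  0.38 -0.24  1.46  0.1   1.34 -2.47]
[0.201 0.134 0.045 0.078 0.111 0.144] 0.09450737976216236
```

Turning torque has risen from 0.17 (free) to about 0.31, close to firm. Joint 7 is near its limit, so I regrasp half a turn back before finishing.

Request:
carry_out(rows=[[0.3,0,0,0,0],[0,0,0,0,0],[0,0,0,0,0],[0,0,0,-0.3,0],[0,0,0,-0.5,0],[0,0,0,-0.4,-0.9],[0,0,0,0,-1],[0,0,0,0,-1],[0,0,0,0,-1],[0,0,0,0,-1],[0,0,0,0,-1],[0,0,0,0,-1],[0,0,0,0,-1],[0,0,0,0,-1],[0,0,0,0,-1],[0,0,0,0,-1],[0,0,0,0,-1],[0,0,0,0,-1],[0,0,0,0,-1],[0,0,0,0,-1]])

```text
time: 22.67
ee_pos: [0.6159, 0.1097, 0.2608]
eef_rot: [0.925, -0.379, -0.006, 0.012]
ft_force: [0.5, -0.0, 0.7]
width: 0.0439
```

Request:
carry_out(rows=[[0,0,0,0,-1],[0,0,0,0,-1],[0,0,0,0,-1],[0,0,0,0,-1],[0,0,0,0,-1],[0,0,0,0,-1],[0,0,0,0,-1],[0,0,0,0,-1],[0,0,0,0,-1],[0,0,0,0,-1],[0,0,0,0,-1],[0,0,0,0,-1],[0,0,0,0,-1],[0,0,0,0,-1],[0,0,0,0,-1],[0,0,0,0,-1],[0,0,0,0,-1],[0,0,0,0,-1],[0,0,0,0,0]])

```text
time: 24.25
ee_pos: [0.617, 0.1083, 0.2765]
eef_rot: [0.904, 0.427, -0.01, 0.007]
ft_force: [-0.6, 0.1, 0.5]
width: 0.0435
```

```bash
python3 -c "
from h import *
go(.615,.1075,.2095,56.7)
v=[]
for i in range(6): camera('side'); v.append(read_state()['torque'][2])
print(np.round(v,3),np.mean(v))
T=camera('top');S=camera('side')
def red(im,box):
    x0,x1,y0,y1=box; h=cv2.cvtColor(im,cv2.COLOR_BGR2HSV).astype(int)[y0:y1,x0:x1]; k=((h[...,0]<8)|(h[...,0]>172))&(h[...,1]>140)&(h[...,2]>60)
    n,l,st,ce=cv2.connectedComponentsWithStats(k.astype(np.uint8)); return [(ce[i]+[x0,y0]).round(2).tolist()+[int(st[i,4])] for i in range(1,n) if st[i,4]>4]
bs=sorted(red(S,(310,350,148,184))); print(bs,red(T,(222,290,135,175)))
if len(bs)==2:
    a,b=[onz('side',q[:2],.2065) for q in bs]; d=a-b; print(a,b,np.degrees(np.arctan2(d[1],d[0])),np.linalg.norm(d))
"
```

```text
t 24.25 pos [0.617  0.1083 0.2765] yaw 50.5 tilt [-0.012 -0.022] units [-0.01 -0.04  2.23] turn -1.23 F [-0.6  0.1  0.5] T [ 0.07 -0.12 -0.03] w 0.0435 q [ 0.25  0.41 -0.69  1.35  0.27  1.49  0.45]
[-0.02   0.031 -0.027  0.025  0.035 -0.029] 0.0024148847274833227
[[314.5, 164.0, 10], [346.19, 170.95, 21]] []
[0.57416341 0.12971036 0.2065    ] [0.65158535 0.0775524  0.2065    ] 146.03246396228786 0.09335207354885637
```

Request:
carry_out(rows=[[0,0,0,0.2,-0.65],[0,0,0,0.4,-0.6],[0,0,0,0.45,0],[0,0,0,0.45,0],[0,0,0,0.4,0],[0,0,0,0,0]])

```text
time: 25.15
ee_pos: [0.6166, 0.1076, 0.2175]
eef_rot: [0.88, 0.474, -0.01, 0.007]
ft_force: [0.2, 0.8, 0.3]
width: 0.0437
```

```bash
python3 -c "
from h import *
go(.615,.1075,.2095,56.5)"
```

```text
t 25.15 pos [0.6166 0.1076 0.2175] yaw 56.6 tilt [-0.01  -0.021] units [-0.03 -0.04  0.27] turn 0.02 F [0.2 0.8 0.3] T [ 0.1  -0.15 -0.02] w 0.0437 q [ 0.26  0.44 -0.7   1.44  0.3   1.38  0.54]
```

Request:
carry_out(rows=[[0,-0.03,-0.04,0.2,0],[0,0,0,0.05,0],[0.4,0,0,0,0],[1,0,0,0,0],[1,0,0,0,0],[1,0,0,0,0],[1,0,0,0,0],[1,0,0,0,0],[1,0,0,0,0]], force=55)

```text
time: 25.9
ee_pos: [0.6158, 0.1078, 0.2121]
eef_rot: [0.881, 0.473, -0.008, 0.008]
ft_force: [-0.7, -0.8, -2.8]
width: 0.0115
```

```bash
python3 -c "
from h import *
go(.615,.1075,.2095,46)"
```

```text
t 25.9 pos [0.6158 0.1078 0.2121] yaw 56.5 tilt [-0.007 -0.021] units [-0.02 -0.02  0.09] turn 2.1 F [-0.7 -0.8 -2.8] T [ 0.22 -0.28  0.15] w 0.0115 q [ 0.26  0.44 -0.7   1.45  0.3   1.37  0.53]
```

Request:
carry_out(rows=[[1,0,0,0,0.5]])

```text
time: 25.98
ee_pos: [0.6158, 0.1079, 0.212]
eef_rot: [0.891, 0.455, -0.008, 0.008]
ft_force: [0.9, 0.3, -3.1]
width: 0.0116
```

```bash
python3 -c "
from h import *
go(.615,.1075,.2095,46)"
```

```text
t 25.98 pos [0.6158 0.1079 0.212 ] yaw 54.1 tilt [-0.007 -0.021] units [-0.02 -0.01  0.09] turn 1.62 F [ 0.9  0.3 -3.1] T [ 0.17 -0.35  0.28] w 0.0116 q [ 0.26  0.44 -0.69  1.46  0.3   1.36  0.49]
```

Request:
carry_out(rows=[[1,0,0,0.004,0.6]])

```text
time: 26.07
ee_pos: [0.6158, 0.1078, 0.2119]
eef_rot: [0.903, 0.43, -0.008, 0.008]
ft_force: [-0.3, -1.0, -0.3]
width: 0.0113
```

```bash
python3 -c "
from h import *
go(.615,.1075,.2095,46)"
```

```text
t 26.07 pos [0.6158 0.1078 0.2119] yaw 51.0 tilt [-0.007 -0.021] units [-0.02 -0.01  0.08] turn 1.0 F [-0.3 -1.  -0.3] T [ 0.17 -0.18  0.35] w 0.0113 q [ 0.25  0.44 -0.68  1.46  0.29  1.36  0.44]
```

Request:
carry_out(rows=[[1,0,0,0.004,0.5]])

```text
time: 26.15
ee_pos: [0.6158, 0.1079, 0.2118]
eef_rot: [0.912, 0.41, -0.008, 0.008]
ft_force: [0.6, 0.2, -0.5]
width: 0.0112
```

```bash
python3 -c "
from h import *
go(.615,.1075,.2095,46)
v=[]
for i in range(12): camera('side'); v.append(read_state()['torque'][2])
print(np.round(v,3),np.mean(v[2:]))"
```

```text
t 26.15 pos [0.6158 0.1079 0.2118] yaw 48.4 tilt [-0.007 -0.021] units [-0.03 -0.01  0.08] turn 0.47 F [ 0.6  0.2 -0.5] T [ 0.09 -0.16  0.33] w 0.0112 q [ 0.25  0.43 -0.67  1.46  0.29  1.36  0.4 ]
[0.288 0.199 0.179 0.115 0.173 0.11  0.187 0.158 0.19  0.185 0.224 0.238] 0.17593250604202088
```

Request:
carry_out(rows=[[1,0,0,0.003,0.4],[1,0,0,0.003,0.4]])

```text
time: 26.92
ee_pos: [0.6158, 0.1079, 0.2117]
eef_rot: [0.925, 0.379, -0.007, 0.008]
ft_force: [-0.0, -1.1, -0.3]
width: 0.0113
```

```bash
python3 -c "
from h import *
go(.615,.1075,.2095,46)
v=[]
for i in range(16): camera('side'); v.append(read_state()['torque'][2])
print(np.round(v,3),np.mean(v[2:]))"
```

```text
t 26.92 pos [0.6158 0.1079 0.2117] yaw 44.5 tilt [-0.007 -0.021] units [-0.03 -0.01  0.07] turn -0.3 F [-0.  -1.1 -0.3] T [ 0.15 -0.16  0.33] w 0.0113 q [ 0.24  0.43 -0.66  1.46  0.28  1.36  0.34]
[0.375 0.234 0.226 0.248 0.208 0.255 0.204 0.209 0.272 0.287 0.243 0.28
 0.27  0.226 0.221 0.23 ] 0.24134090079640197
```

The held-still torque is about 0.22 above the pre-contact reading (firm is +0.16), and the turning reads are about 0.33–0.37, below 0.45. The flask is clamped, so I let go and retreat.

Request:
carry_out(rows=[[0.3,0,0,0,0],[0,0,0,0,0],[0,0,0,0,0],[0,0,0,0,0],[0,0,0,-0.3,0],[0,0,0,-0.5,0],[0,0,0,-0.6,0],[0,0,0,-0.6,0],[0,0,0,-0.6,0],[0,0,0,-0.4,0],[0,-0.3,0.4,0,0],[0,-0.5,0.6,0,0],[0,-0.5,0.6,0,0],[0,-0.5,0.6,0,0],[0,-0.5,0.6,0,0],[0,0,0,0,0]])

```text
time: 29.05
ee_pos: [0.6263, 0.0006, 0.3174]
eef_rot: [0.924, 0.382, -0.005, 0.008]
ft_force: [0.2, -1.3, -0.9]
width: 0.0436
```

```bash
python3 -c "
from h import *
go(.5,.0,.3,46)
T=camera('top');S=camera('side')
a=cv2.resize(T[130:230,205:305],None,fx=4,fy=4,interpolation=2);b=cv2.resize(S[145:245,255:355],None,fx=4,fy=4,interpolation=2)
cv2.imwrite('pics/end.png',cv2.convertScaleAbs(np.hstack([a,b]),alpha=1.5))"
```

```text
t 29.05 pos [6.263e-01 6.000e-04 3.174e-01] yaw 44.9 tilt [-0.002 -0.019] units [-2.99 -2.96  0.59] turn -0.23 F [ 0.2 -1.3 -0.9] T [-0.03 -0.21  0.03] w 0.0436 q [ 0.38  0.38 -0.63  1.3   0.24  1.55  0.55]
```

View pics/end.png

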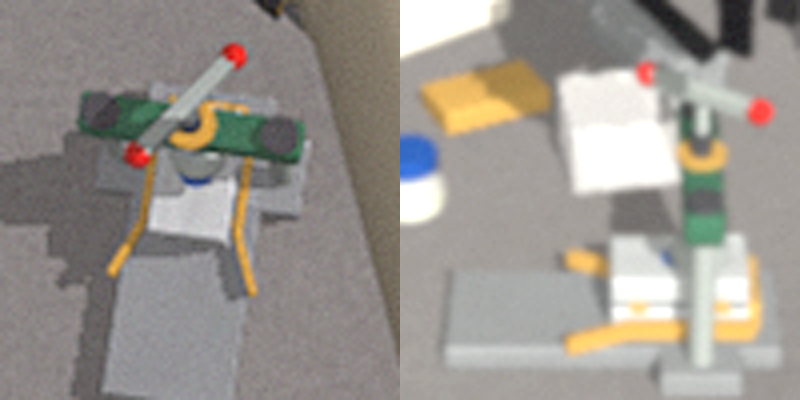

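The end view shows the flask still home (side ≈(310–342, 210)), the plate down on it, and the handle free with balls at (316,163) and (345,172). Nothing is being touched.

```bash
python3 -c "
from bench import *
print(close_job())"
```

```text
the job is handed in; nothing more can be done
None
```

The job is handed in at about 29 s of the 72 s allowed. The flask is in the press, home against the back stop and clamped, and the arm is clear of everything.

- **Placing:** I took the silver flask from the mat, set it on the tray and pushed it in from the front. It stopped at about 20–24 N along the push, where the geometry puts fully home. The side picture agrees: front edge at column 307.7, predicted 307.5. During that push the wrist also read 15–21 N upward. I did not find the cause; it was gone once I backed off.
- **Clamping:** I turned the handle clockwise about 2.1 rad with one regrasp, then let go. Torque while turning rose from about 0.17 N m to 0.33–0.375 N m.
- **Where the checks disagree:** held still, the torque rose by about 0.22 N m, against 0.16 for a firm clamp. That would mean roughly 0.42 N m while turning, more than the direct readings show. The pre-contact reading it rests on is a single noisy one, about ±0.03 N m. Both are below the 0.45 overtightening mark, so I stopped there.
- **Descent over the flask:** the arm drifted 15 mm sideways on the way down. I corrected this before closing the gripper, and nothing else was disturbed that I could see.
- **Last picture:** the flask is still home with the plate down on it, and the handle is free. That view covers only the press area, so I did not recheck the rest of the bench at the end.

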